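# Close the specimen bonding jig and hold it pressed

## Task

Stand the loose flat specimen mount, chip up, in the free round seat of the bonding jig and let go of it; then take the black cover by its grip bar, lower it onto the jig without dropping it and shift it until its blind bores slip over the two dowel pins and it drops on. Press it down against the springs until it is fully home on both shoulders, and finish while still holding it pressed down, since nothing else keeps it closed while the adhesive takes. Leave the mount already in the jig in its seat and the other things on the bench alone.

Things in the scene. Friction and masses are not known exactly. Their poses are not given: they have to be found in the camera images.
- jig_home (a point): Bonding jig, fixed to the bench: aluminium base plate 100 (its x) x 204 (its y) x 10 mm with a shoulder block 76 (x) x 24 (y) mm at each end (y = +-88 mm), tops 37 mm above the bench. This point: the jig's centre at the height of the shoulder tops, half-way between the pins, z up; the middle of the cover's underside comes here when fully home. Yaw within 0.35 rad, on the left or right.
- pin_a (a point): Tip of the dowel pin on the shoulder at jig y = +88 mm: upright steel pin 8 mm in diameter, standing 12 mm above the shoulder (tip 49 mm above the bench); its last 4 mm taper to 4 mm diameter.
- pin_b (a point): Tip of the identical dowel pin on the other shoulder, at jig y = -88 mm.
- seat_free (a point): Free seat: centre of the floor of the empty round recess (33 mm diameter, 3 mm deep, bright floor) in the jig's dark sprung platen, at jig y = -32 mm, 20 mm above the bench (platen top 23 mm). Round a mount standing here 28 mm are free to the shoulder and 34 mm to the other mount, along the jig's y; along its x both sides are open. Axes as the jig's.
- seat_taken (a point): Centre of the floor of the other seat, same size, at jig y = +32 mm; a mount already stands in it.
- mount_mid (a point): Loose specimen mount to be loaded: upright aluminium cylinder 30 mm diameter, 20 mm tall, a dark line round it and a dark square chip 12 x 12 x 1 mm stuck on its top, about 40 g; on the bench between jig and cover. Point at its centre, 10 mm above its underside, z up. (The slimmer, taller stub near it is not part of the job.)
- mount_in_mid (a point): Identical mount already standing in the other seat of the jig. Point at its centre, 10 mm above its underside.
- cover_grip (a point): Middle of the cover's grip bar: aluminium bar 16 mm thick (along the cover's x), 70 mm long (cover's y), 32 mm tall, on the middle of the cover plate. The point is half-way up the bar, 33 mm above the cover's underside and 16 mm above the plate's top face. Axes as the cover's.
- cover_under (a point): Middle of the underside of the cover: black plastic plate 76 (x) x 204 (y) x 17 mm, about 0.4 kg, on the bench, bar upward. In its underside two blind bores, 11 mm diameter, 14 mm deep, at y = +-88 mm fit the pins, either way round. On the pin tips it is 12 mm above home; slipped over the pins it drops to rest on the mounts' chips 3 to 4 mm above home. z up, yaw within 0.35 rad.
- platen (a joint): How far the sprung platen with the two seats is pushed down (m): 0 as it rests, about 0.004 with the cover fully home on the shoulders. The springs push up with 6 N at 0 and 12 N at 0.004, so 5 to 8 N on top of the cover's weight bring it home.
- tall_stub: Bystander: slim plain aluminium stub, 22 mm diameter, 34 mm tall, upright on the bench 10 cm or more from the loose mount. Origin at the centre of its underside.
- tweezers: Bystander: steel tweezers lying near the robot, 115 mm long, 8 mm high. Origin at mid-length underneath.
- tape_roll: Bystander: grey roll of tape lying flat, 90 mm diameter, 19 mm high, near the robot. Origin at the centre of its underside.
- petri_dish: Bystander: open glass dish with chips, 80 mm diameter, 13 mm high, towards the back. Origin under its centre.
- marker: Bystander: marker pen lying towards the back, 135 mm long, 12 mm thick. Origin underneath, near mid-length.
- wash_bottle: Bystander: white wash bottle, 48 mm diameter, 135 mm tall with its spout, back right. Origin under its centre.
- vial: Bystander: amber vial, 27 mm diameter, 50 mm tall, back left. Origin under its centre.
Mind the look-alikes: they are no part of the job. What is shaped like the part that bears cover_grip but brown is not meant.

How it is judged (in metres and radians):
On the way, in this order (a step that is already met when the one before it is completed fails the run):
1. the loose mount stands upright in the free seat and is let go (horizontal distance between mount_mid and seat_free below 0.004 m and z of mount_mid in the frame of seat_free between 0.008 and 0.0125 m and angle between mount_mid's own z axis and vertical below 0.06 rad and contact force between mount and the fingers below 0.1 N), for 0.2 s.
2. the cover has dropped on over both dowel pins (horizontal distance between cover_under and jig_home below 0.004 m and angle between the y axis of cover_under and the y axis of jig_home, either way round below 0.05 rad and angle between cover_under's own z axis and vertical below 0.05 rad and z of cover_under in the frame of jig_home below 0.0065 m), for 0.1 s.
At the end, for the whole second after the job is handed in: Cover over both pins (within 4 mm, 0.05 rad, level), underside within 1.3 mm of the shoulder tops, platen down over 2.5 mm, both mounts upright in their seats (within 4 mm), the robot still bearing on the resting cover with over 2 N (horizontal distance between cover_under and jig_home below 0.004 m and angle between the y axis of cover_under and the y axis of jig_home, either way round below 0.05 rad and angle between cover_under's own z axis and vertical below 0.05 rad and z of cover_under in the frame of jig_home below 0.0013 m and value of joint platen above 0.0025 m and horizontal distance between mount_mid and seat_free below 0.004 m and z of mount_mid in the frame of seat_free between 0.008 and 0.0125 m and angle between each of mount_mid, mount_in_mid's own z axis and vertical below 0.06 rad and horizontal distance between mount_in_mid and seat_taken below 0.004 m and z of mount_in_mid in the frame of seat_taken between 0.008 and 0.0125 m and contact force between any of the fingers, the arm and cover above 2 N and linear speed of cover below 0.02 m/s); the arm keeps its last pose, push and grip.
It fails at once if the cover is dropped onto the jig (horizontal distance between cover_under and jig_home below 0.04 m and z of cover_under in the frame of jig_home below 0.06 m and linear speed of cover above 0.65 m/s).
It fails at once if the mount already in the jig is knocked out of its seat (horizontal distance between mount_in_mid and seat_taken above 0.008 m or angle between mount_in_mid's own z axis and vertical above 0.3 rad).
It fails at once if a bystander is disturbed (distance of any of tall_stub, tweezers, tape_roll, petri_dish, marker, wash_bottle, vial from where it was at the start of the episode above 0.02 m).
It also fails if it takes over 51 s, if anything falls off the work surface, if the arm or the gripper's body presses on something with over 40 N, if the wrist force passes 120 N, or if a joint passes its speed limit or range.

## Robot

A 6-joint arm with a two-finger parallel gripper is mounted at the origin on the work surface. World frame = base frame: x ahead of the robot, y to its left, z up, the work surface at z = 0. Lengths are in mm, angles in rad, forces in N, time in s.
With the tool pointing down it reaches from about 400 to 925 mm from the base axis. Payload 12.5 kg.
Tool frame: the origin (TCP) lies midway between the tips of the shut fingers; the grasp point (between the pads) lies 19 mm behind it; z points along the fingers, y is the line along which they close (so a half turn about z gives the same grasp; the last joint's range is limited). The gripper opens to 95 mm and grips with 3 to 60 N. Pads are 20 mm wide; open, the fingers measure 119 mm over their backs; the gripper's body (75 mm by 180 mm) begins 59 mm behind the grasp point.
Start: joints at [1.221, 0.491, 1.559, -0, 1.092, -0.106], TCP at [150.853, 606.542, 187.961] pointing down, gripper open.
Joint ranges: [-3.1, 3.1], [-0.84, 2.19], [0.05, 2.79], [-1.13, 4.28], [0.06, 2.93], [-2.69, 2.69]. Speed limits (rad/s): [2.22, 2.22, 2.79, 3.14, 3.14, 3.14].

## Interface

Orientations are given as [roll, pitch, yaw] about the fixed x, y, z axes, in that order (R = Rz(yaw) Ry(pitch) Rx(roll)).
In Python, from cell import readout, eyes, env gives the robot as it stands.
- The arm moves only by the tool move_arm, never from a script. Its argument "plan" is a list of rows, each a list of 3 entries, a list of its own where there are three numbers: the turn, a rotation vector about the tool's x, y, z in degrees, then the shift along the tool's x, y, z in m, then the gripper command: -1 is shut, 1 is fully open, values between are in proportion. In form: [[[ax, ay, az], [x, y, z], jaw], ...]. A call has 1 to 5 rows; each row is the pose to reach, as a shift and turn from the pose commanded when the call began, along the tool's axes at that moment; what a row does not reach only later rows make up. A row lasts 1/8 s, in which the tool goes at most 62.5 mm and 10.7 degrees, less where a joint would pass 70% of its speed; a pose out of reach is approached as far as the arm can. A call with a gripper value outside its range is refused whole. The fingers move at their own pace and stop on an object; the grip force is fixed at half the most. Time passes only in rows, so rows that repeat a pose let the fingers close. It gives the time, the measured TCP pose, the force, the opening and the grip force at its end, in the units of the state.
- readout.state(): the state, without advancing time (a new reading comes with each control period).
- eyes.read_camera(name): name is "scene" or "top" or "wrist"; returns a dict with "img" (400x640x3 uint8, red, green, blue), "K" (3x3 intrinsics, pixels), "dist" ([k1, k2, p1, p2, k3] as OpenCV has them; the pictures are not rectified), "extrinsics" (4x4, takes a point from camera to world coordinates). Camera axes: x right, y up, looking along -z (the intrinsics and any distortion apply to the point x, -y, -z); pixel columns grow to the right and rows downward; lengths in mm; the calibration is good to about 2 mm. A picture is of the moment at which its call begins. There is no depth.
- env.job_done(): hands the job in; it is judged then, once.
Trained networks look in a picture, given as the dict that the camera call returned (one of the last four; its "shot" number tells which), for a name from the list of things; names that differ only in an ending like _2 or _b are one class to them, and where a whole thing is asked for, a point or a joint stands for the part that bears it (a point fixed in the world has none). Each returns a list of dicts, best first, with "score" (0 to 1); they miss things now and then, are a little off and sometimes report something else, mostly with a low value. They report only what shows in the picture. A call takes as long as a camera call. They do not tell look-alikes from the thing itself.
- eyes.cut_out(picture, name): "mask" (400x640 bool, what is visible of it) and "uv" ([column, row] in pixels, amid what is visible of it).
The state is a dict: "t": time; "joints": joint angles; "qvel": joint speeds; "tau": joint torques, N m; "eef_pos": TCP position; "tcp_rot": TCP orientation; "ft_force": force on the tool from outside, world axes, zero at the start; "moment": the same for the moment, N m; "opening": opening from 0.0 (shut) to 1.0 (fully open); "grip_force": force on a finger pad.
Only numpy, scipy, OpenCV 4.12 (cv2) and the standard library are available. Lean on these libraries where they do the work, as an engineer would, in place of code of your own. Each camera call takes 0.05 s, during which the arm holds its last target. There are 200 camera calls.

## Working session

There is one attempt and no reset: what is moved stays moved. The work goes in short steps, Python scripts to look and compute and a tool call to move; the robot and the scene stay as the last step left them, time stands still between calls to the robot, and variables do not carry over. Pictures are saved under pics/ and viewed, at most 10 in all, crops included, and the job is handed in when it is done.

Besides the shell and the picture viewer there is one more tool, called after "Emit:" in YAML: its name, and indented under it one key for each argument. move_arm: Moves the arm, as the interface text tells. Its arguments: {"type":"object","properties":{"plan":{"type":"array","items":{"type":"array"}}},"required":["plan"]}

```bash
mkdir -p pics; ls
cat > h.py <<'E'
import numpy as np, cv2
from scipy.spatial.transform import Rotation as R
from cell import readout, eyes, env
def ray(p,uv):
    n=cv2.undistortPoints(np.array(uv,float).reshape(-1,1,2),p["K"],np.array(p["dist"],float)).reshape(-1,2)
    d=np.c_[n[:,0],-n[:,1],-np.ones(len(n))]
    E=np.array(p["extrinsics"]); return E[:3,3], d@E[:3,:3].T
def at(p,uv,z):
    o,d=ray(p,uv); return o+d*((z-o[2])/d[:,2])[:,None]
def proj(p,X):
    E=np.array(p["extrinsics"]); c=(np.atleast_2d(X)-E[:3,3])@E[:3,:3]
    c=c*[1,-1,-1]
    return cv2.projectPoints(c.reshape(-1,1,3),np.zeros(3),np.zeros(3),p["K"],np.array(p["dist"],float))[0].reshape(-1,2)
def save(p,n,crop=None,s=1):
    im=p["img"][...,::-1]
    if crop: im=im[crop[1]:crop[3],crop[0]:crop[2]]
    cv2.imwrite("pics/"+n,cv2.resize(im,None,fx=s,fy=s,interpolation=cv2.INTER_CUBIC))
E
python3 - <<'E'
from h import *
s=readout.state(); print(s)
for c in ["top","scene"]:
    p=eyes.read_camera(c); save(p,c+"0.png",None,1.25)
    print(c,p["extrinsics"],p["K"])
    for n in ["mount_mid","cover_grip","tall_stub","pin_a","seat_free"]:
        try:
            for d in eyes.cut_out(p,n)[:4]:
                print(n,round(d["score"],2),np.round(d["uv"]),d["mask"].sum())
        except Exception as e: print(n,e)
E
```

```text
pics
{'t': 0.0, 'joints': array([ 1.22140600e+00,  4.91536181e-01,  1.55942965e+00, -2.36876897e-05,
        1.09169992e+00, -1.05604871e-01]), 'qvel': array([-5.03645471e-04,  9.89246946e-05, -1.72348938e-04, -1.17358315e-03,
        7.87311516e-04, -3.87610166e-04]), 'tau': array([-7.16561262e-04, -6.12638640e+01, -2.58172435e+01,  6.91602845e-02,
        4.82678355e-02, -1.15535231e-04]), 'eef_pos': array([150.75740824, 606.27354075, 187.38310833]), 'tcp_rot': array([-3.14052332e+00, -9.22213263e-05,  2.89781808e+00]), 'ft_force': array([ 0.21144522, -0.20366512,  0.20527683]), 'moment': array([-0.02997818,  0.01342747,  0.03454027]), 'grip_force': 0.0, 'opening': 0.999695532773453}
top [[-7.18175475e-03  9.90062580e-01 -1.40443973e-01  3.39945720e+02]
 [-9.99973380e-01 -6.92955327e-03  2.28469882e-03  5.26035829e+01]
 [ 1.28878082e-03  1.40456642e-01  9.90085992e-01  1.47457458e+03]
 [ 0.00000000e+00  0.00000000e+00  0.00000000e+00  1.00000000e+00]] [[445.15687703   0.         315.21653038]
 [  0.         445.15687703 197.57647064]
 [  0.           0.           1.        ]]
mount
[... 157 characters left out ...]
in_a 0.89 [411. 198.] 1803
seat_free 0.83 [407. 198.] 693
seat_free 0.34 [410. 199.] 1832
scene [[-2.66964588e-01 -6.20522126e-01  7.37348086e-01  1.39433615e+03]
 [ 9.63655987e-01 -1.79708422e-01  1.97666441e-01  2.82325828e+02]
 [ 9.85126135e-03  7.63319837e-01  6.45945647e-01  8.36746353e+02]
 [ 0.00000000e+00  0.00000000e+00  0.00000000e+00  1.00000000e+00]] [[458.30615825   0.         319.64237576]
 [  0.         458.30615825 198.86139998]
 [  0.           0.           1.        ]]
mount_mid 0.41 [301. 234.] 140
cover_grip 0.8 [401. 236.] 1997
cover_grip 0.6 [388. 182.] 1200
tall_stub 0.55 [317. 198.] 79
pin_a 0.9 [208. 203.] 1853
pin_a 0.2 [209. 198.] 739
seat_free 0.88 [205. 197.] 767
```

View pics/top0.png

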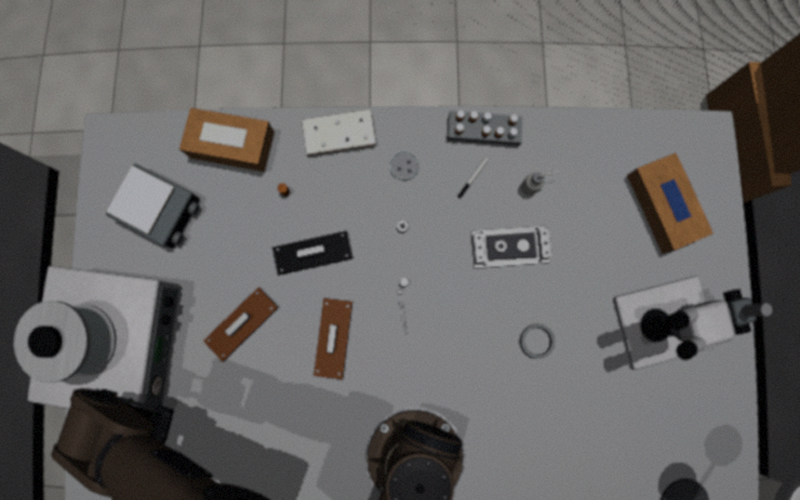

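View pics/scene0.png

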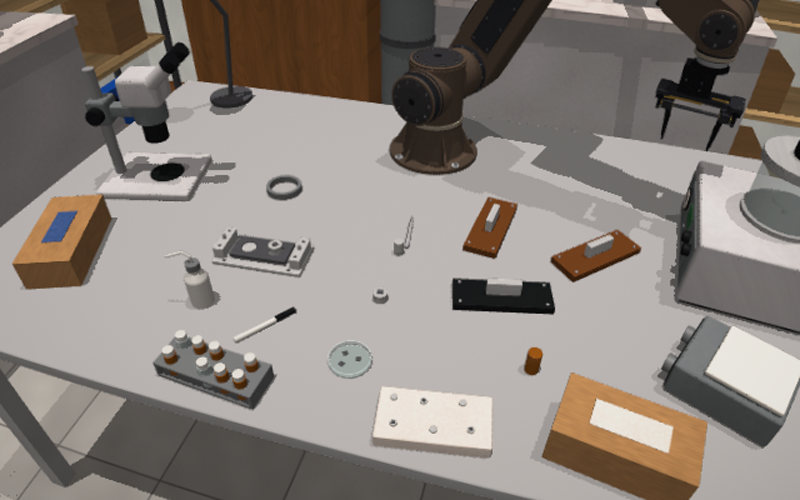

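Both pictures agree. Top view, in raw pixels (shown pixels / 1.25):
- The jig is at about (409,197), with its empty bright seat on the right (-y).
- The black cover is at (250,202).
- The mount with its chip is at (322,181), and the plain stub is at (322,226).
- The two brown covers at (192,262) and (264,271) are look-alikes.

Run:
```python
from h import *
p=eyes.read_camera("top"); q=eyes.read_camera("scene")
print("mount top",at(p,[[322,181]],20)[0],"scene",at(q,[[380/1.25,294/1.25]],12)[0])
print("stub",at(p,[[322,226]],34)[0],at(q,[[398/1.25,240/1.25]],34)[0])
for im,nm in [(p,"top"),(q,"scene")]:
  for n in ["cover_grip","pin_a"]:
    for d in eyes.cut_out(im,n)[:3]:
      if d["score"]<.5: continue
      m=d["mask"].astype(np.uint8); col=im["img"][d["mask"]].mean(0)
      r=cv2.minAreaRect(cv2.findNonZero(m)); b=cv2.boxPoints(r)
      z=17 if n=="cover_grip" else 20
      X=at(im,b,z)[:,:2]; print(nm,n,col.round(),X.mean(0).round(1),X.round().tolist())
```

```text
mount top [601.6786072   26.33749995  20.        ] scene [602.08895306  29.92342718  12.        ]
stub [451.10006509  27.96352399  34.        ] [450.69799169  25.55437464  34.        ]
top cover_grip [39. 39. 41.] [534.  265.8] [[553.0, 378.0], [596.0, 172.0], [515.0, 155.0], [473.0, 359.0]]
top cover_grip [86. 59. 43.] [343.6 454.7] [[300.0, 559.0], [445.0, 407.0], [387.0, 350.0], [243.0, 502.0]]
top cover_grip [94. 65. 47.] [309.1 211.4] [[213.0, 262.0], [415.0, 238.0], [405.0, 160.0], [204.0, 185.0]]
top pin_a [110. 111. 112.] [ 546.4 -261.6] [[590.0, -153.0], [604.0, -366.0], [503.0, -369.0], [489.0, -158.0]]
scene cover_grip [112.  73.  46.] [316.8 212.8] [[418.0, 164.0], [183.0, 184.0], [221.0, 266.0], [445.0, 237.0]]
scene cover_grip [109.  74.  51.] [352.  458.8] [[391.0, 352.0], [211.0, 538.0], [323.0, 561.0], [483.0, 385.0]]
scene cover_grip [47. 47. 46.] [541.1 273.5] [[522.0, 164.0], [463.0, 370.0], [562.0, 377.0], [617.0, 183.0]]
scene pin_a [125. 122. 120.] [ 553.9 -259.1] [[630.0, -341.0], [503.0, -402.0], [478.0, -167.0], [604.0, -126.0]]
```

Emit:
move_arm:
  plan:
    - [[0,0,72.6],[-0.577,-0.452,0.028],1]
    - [[0,0,72.6],[-0.577,-0.452,0.028],1]
    - [[0,0,72.6],[-0.577,-0.452,0.028],1]
    - [[0,0,72.6],[-0.577,-0.452,0.028],1]
    - [[0,0,72.6],[-0.577,-0.452,0.028],1]

```text
t: 1.52
eef_pos: [343.9, 358.8, 176.2]
tcp_rot: [3.141, -0.0, 1.954]
ft_force: [0.0, 1.2, 0.5]
opening: 0.996
grip_force: 0.0
```

```bash
cat >> h.py <<'E'
def go(x,y,z,yaw,tip=True):
    s=readout.state(); r=R.from_euler('xyz',s["tcp_rot"]); t=R.from_euler('xyz',[np.pi,0,yaw])
    print("pos",s["eef_pos"].round(1),"rot",np.round(s["tcp_rot"],4),"t",round(s["t"],2),"F",s["ft_force"].round(1),"open",round(s["opening"],3))
    print("turn",np.degrees((r.inv()*t).as_rotvec()).round(2),"shift",(r.inv().apply(np.array([x,y,z])-s["eef_pos"])/1000).round(4))
E
python3 -c "
from h import *
go(602,28,160,1.63)"
```

```text
pos [343.9 358.8 176.2] rot [ 3.1409e+00 -2.0000e-04  1.9544e+00] t 1.52 F [0.  1.2 0.5] open 0.996
turn [ 0.04 -0.02 18.59] shift [-0.4033  0.1155  0.0162]
```

Emit:
move_arm:
  plan:
    - [[0,0,18.6],[-0.403,0.115,0.016],1]
    - [[0,0,18.6],[-0.403,0.115,0.016],1]
    - [[0,0,18.6],[-0.403,0.115,0.016],1]
    - [[0,0,18.6],[-0.403,0.115,0.016],1]
    - [[0,0,18.6],[-0.403,0.115,0.016],1]

```text
t: 2.15
eef_pos: [537.4, 113.2, 164.2]
tcp_rot: [3.141, -0.0, 1.635]
ft_force: [1.6, 0.7, -0.9]
opening: 1.001
grip_force: 0.0
```

```bash
python3 -c "
from h import *
go(602,28,160,1.63)"
```

```text
pos [537.4 113.2 164.2] rot [ 3.1410e+00 -2.0000e-04  1.6355e+00] t 2.15 F [ 1.6  0.7 -0.9] open 1.001
turn [ 0.03 -0.01  0.31] shift [-0.0892  0.059   0.0042]
```

Emit:
move_arm:
  plan:
    - [[0,0,0.3],[-0.089,0.059,0.004],1]
    - [[0,0,0.3],[-0.089,0.059,0.004],1]
    - [[0,0,0.3],[-0.089,0.059,0.004],1]

```text
t: 2.52
eef_pos: [602.0, 27.7, 159.5]
tcp_rot: [-3.142, 0.0, 1.627]
ft_force: [-0.1, 0.3, -0.4]
opening: 0.999
grip_force: 0.0
```

```bash
python3 -c "
from h import *
p=eyes.read_camera('wrist'); save(p,'w1.png',None,1.25)
go(602,28,160,1.63)
print(np.round(p['extrinsics'],3).tolist(), p['K'][0][0])
for n in ['mount_mid','cover_grip','pin_a']:
  for d in eyes.cut_out(p,n)[:3]: print(n,d['score'],d['uv'],d['mask'].sum())
"
```

```text
pos [601.   29.1 159.6] rot [-3.1410e+00 -3.0000e-04  1.6284e+00] t 2.58 F [-0.3  0.8 -0.3] open 1.003
turn [-0.04 -0.01 -0.09] shift [-0.0012  0.0009 -0.0004]
[[0.998, -0.055, -0.016, 597.814], [0.057, 0.959, 0.278, 106.134], [-0.0, -0.278, 0.961, 356.786], [0.0, 0.0, 0.0, 1.0]] 334.51057642562375
mount_mid 0.94 [319.2, 175.7] 646
cover_grip 0.92 [78.3, 12.4] 2978
cover_grip 0.71 [272.7, 13.6] 2545
pin_a 0.73 [258.2, 332.5] 2654
```

View pics/w1.png

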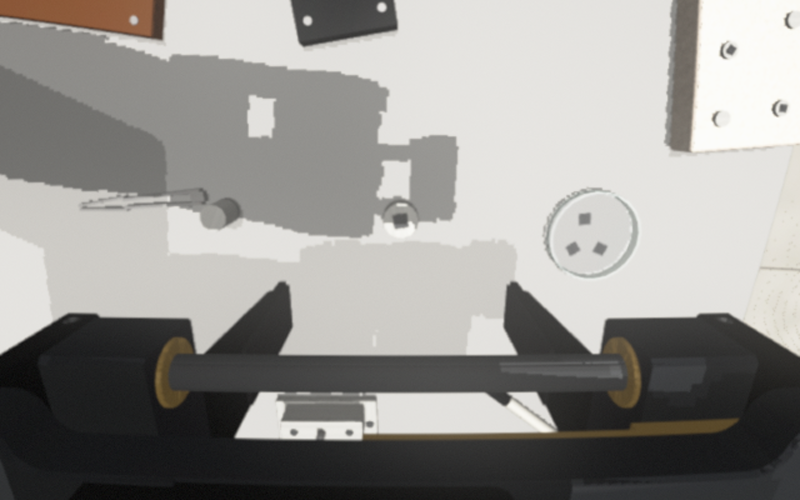

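The mount's chip is at raw pixel (320,176). The cover's edge is at the top and the jig shoulder is at (258,332), behind the gripper.

```bash
python3 -c "
from h import *
p=eyes.read_camera('wrist')
d=eyes.cut_out(p,'mount_mid')[0]; m=d['mask']
g=p['img'].mean(2); ys,xs=np.nonzero(m); 
box=np.zeros_like(m); cy,cx=int(d['uv'][1]),int(d['uv'][0]); box[cy-8:cy+9,cx-9:cx+10]=1
k=box&m&(g<110); yy,xx=np.nonzero(k); print(len(yy),xx.mean(),yy.mean())
print('chip',at(p,[[xx.mean(),yy.mean()]],21)[0]); print('mask',at(p,[[xs.mean(),ys.mean()]],12)[0], np.ptp(xs)+1,np.ptp(ys)+1)
print(proj(p,[[600,28,21]]))
X=at(p,[[xx.mean(),yy.mean()]],21)[0]
go(X[0],X[1],5,1.63)
"
```

```text
37 321.97297297297297 176.1891891891892
chip [604.47300996  31.65410621  21.        ]
mask [603.69983736  27.05794461  12.        ] 29 31
[[317.42921629 179.36811739]]
pos [600.4  31.2 160.4] rot [ 3.1414e+00 -1.0000e-04  1.6318e+00] t 2.83 F [0.1 0.5 0.1] open 0.997
turn [ 0.01 -0.01  0.1 ] shift [0.0002 0.0041 0.1554]
```

Emit:
move_arm:
  plan:
    - [[0,0,0],[0.001,0.0025,0.06],1]
    - [[0,0,0],[0.001,0.0025,0.12],1]
    - [[0,0,0],[0.001,0.0025,0.145],0]
    - [[0,0,0],[0.001,0.0025,0.154],-0.4]
    - [[0,0,0],[0.001,0.0025,0.154],-1]

```text
t: 3.45
eef_pos: [603.5, 31.7, 6.5]
tcp_rot: [3.141, -0.0, 1.631]
ft_force: [0.3, 0.5, -0.0]
opening: 0.741
grip_force: 0.0
```

Emit:
move_arm:
  plan:
    - [[0,0,0],[0,0,0],-1]
    - [[0,0,0],[0,0,0],-1]
    - [[0,0,0],[0,0,0],-1]
    - [[0,0,0],[0,0,0],-1]

```text
t: 3.95
eef_pos: [603.4, 31.2, 6.3]
tcp_rot: [3.141, -0.0, 1.63]
ft_force: [0.2, -0.5, -0.6]
opening: 0.32
grip_force: 0.0
```

Emit:
move_arm:
  plan:
    - [[0,0,0],[0,0,0],-1]
    - [[0,0,0],[0,0,0],-1]
    - [[0,0,0],[0,0,-0.06],-1]
    - [[0,0,0],[0,0,-0.12],-1]
    - [[0,0,0],[-0.06,-0.005,-0.155],-1]

```text
t: 4.58
eef_pos: [602.9, -21.2, 160.7]
tcp_rot: [3.138, 0.0, 1.635]
ft_force: [0.5, -0.7, -0.9]
opening: 0.005
grip_force: 0.0
```

```bash
python3 -c "
from h import *
go(548,-293,160,1.63)"
```

```text
pos [602.9 -21.2 160.7] rot [3.1379e+00 4.0000e-04 1.6346e+00] t 4.58 F [ 0.5 -0.7 -0.9] open 0.005
turn [0.21 0.02 0.26] shift [-0.2678 -0.0721  0.0005]
```

The fingers shut on nothing, so I'll look.

```bash
python3 -c "
from h import *
p=eyes.read_camera('wrist'); q=eyes.read_camera('scene')
a=cv2.resize(p['img'],None,fx=.9,fy=.9); b=cv2.resize(q['img'][150:300,200:400],None,fx=2.88,fy=2.88)[:, :576]
b=cv2.resize(q['img'][190:270,240:400],(576,240))
cv2.imwrite('pics/c1.png',np.vstack([a[:,:,::-1],b[:,:,::-1]]))
for n in ['mount_mid','tall_stub']:
  for im,nm in((p,'w'),(q,'s')):
    for d in eyes.cut_out(im,n)[:3]: print(nm,n,d['score'],d['uv'],d['mask'].sum(),at(im,[d['uv']],14)[0].round(1))
"
```

```text
w mount_mid 0.58 [320.0, 127.4] 745 [602.5  28.2  14. ]
s mount_mid 0.67 [300.2, 235.3] 143 [607.   21.4  14. ]
w tall_stub 0.73 [172.3, 121.8] 660 [451.8  24.9  14. ]
s tall_stub 0.43 [317.1, 198.8] 96 [456.9  23.7  14. ]
s tall_stub 0.38 [427.2, 289.0] 229 [693.4 350.9  14. ]
```

View pics/c1.png

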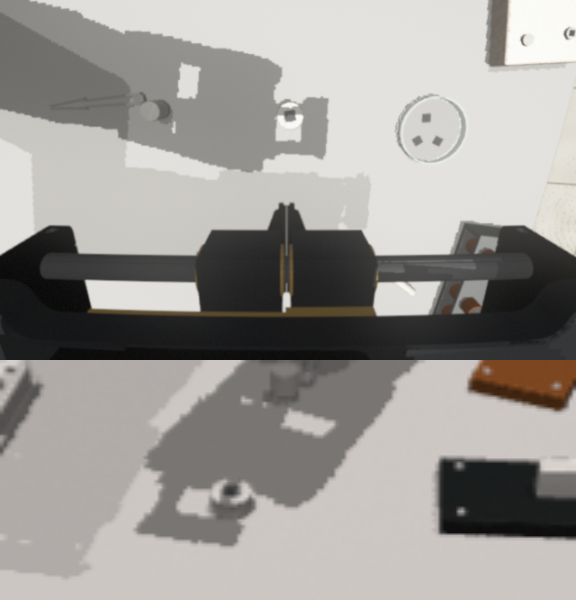

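The mount still stands in place at about (602,28): wrist raw pixel (322,129). The grip was too high on it or too short, so I'll go lower and wait for the grip to build.

```bash
cat >> h.py <<'E'
def chip(p,guess,z,r=9,th=110):
    u,v=proj(p,[guess])[0].astype(int); g=p['img'].mean(2)[v-r:v+r+1,u-r:u+r+1]
    yy,xx=np.nonzero(g<th); uv=[xx.mean()+u-r,yy.mean()+v-r]; return len(yy),uv,at(p,[uv],z)[0].round(1)
def avg(n=4,cam='wrist'):
    P=[];A=[]
    for i in range(n):
        p=eyes.read_camera(cam); s=readout.state(); P.append(s['eef_pos']);A.append(s['tcp_rot'])
    A=np.unwrap(A,axis=0); return p,np.mean(P,0).round(2),np.mean(A,0).round(4)
E
python3 -c "
from h import *
p,P,A=avg(); print(P,A)
print(chip(p,[603,30,21],21))
g=p['img'].mean(2).astype(int); print(g[119:140,310:336:1])
np.set_printoptions(linewidth=250)
" | head -60
```

```text
[601.68 -21.98 156.5 ] [-3.1400e+00 -5.0000e-04  1.6313e+00]
(73, [np.float64(324.05479452054794), np.float64(125.7123287671233)], array([604.4,  30.3,  21. ]))
[[143 150 187 228 240 239 224 199 191 189 187 184 186 187 187 187 187 191
  200 222 235 238 237 235 228 199]
 [142 154 195 224 229 226 203 174 166 163 160 159 159 160 160 159 159 159
  163 176 189 192 190 188 186 172]
 [140 152 172 182 183 181 172 163 160 160 154 148 146 145 147 145 141 141
  142 151 161 166 165 163 163 162]
 [138 150 160 160 159 158 157 154 151 146 137 124 119 118 118 115 107 107
  109 131 153 164 164 163 162 161]
 [140 154 159 159 158 157 153 141 127 121 111 101  96  95  97  95  92  93
   95 117 145 160 163 162 161 161]
 [144 156 159 160 158 158 149 128 105  95  93  90  91  89  91  90  90  90
   93 112 141 161 163 161 161 160]
 [148 157 160 159 158 156 149 129 100  92  89  90  90  91  89  91  91  91
   94 109 140 159 163 163 160 160]
 [152 158 160 160 158 156 152 135 107  93  90  90  90  90  91  91  90  91
   94 108 138 158 163 161 161 162]
 [155 164 169 171 171 168 163 144 115  97  93  93  90  90  90  91  
[... 650 characters left out ...]
35 141 153
  168 185 213 237 247 249 248 248]
 [222 238 244 246 247 246 244 238 223 186 157 157 165 164 158 157 169 197
  219 232 241 246 248 249 249 248]
 [218 231 241 245 246 246 245 242 236 220 203 210 219 217 212 213 220 233
  241 245 248 248 248 249 249 247]
 [220 222 233 243 246 246 245 244 243 239 238 241 243 242 241 242 243 245
  246 247 248 248 248 249 248 243]
 [221 218 226 240 245 246 245 244 244 245 246 247 247 246 245 246 247 247
  247 247 248 249 248 248 245 234]
 [222 222 224 233 241 245 245 244 244 245 247 247 248 247 246 246 247 247
  247 247 248 248 248 245 236 218]
 [223 223 222 223 231 241 244 244 244 245 246 248 248 247 246 246 246 247
  247 247 247 248 246 238 223 211]]
```

Emit:
move_arm:
  plan:
    - [[0,0,0],[0.05,0.0053,0.02],0.3]
    - [[0,0,0],[0.05,0.0053,0.04],0.3]
    - [[0,0,0],[0.05,0.0053,0.04],0.3]
    - [[0,0,0],[0.05,0.0053,0.095],0.3]
    - [[0,0,0],[0.05,0.0053,0.145],0.3]

```text
t: 5.7
eef_pos: [605.0, 27.2, 12.2]
tcp_rot: [3.14, 0.0, 1.63]
ft_force: [1.1, 0.3, 0.2]
opening: 0.474
grip_force: 0.0
```

```bash
python3 -c "
from h import *
p,P,A=avg(); print(P,A, readout.state()['opening'])
"
```

```text
[603.06  27.23   9.98] [-3.1372e+00 -6.0000e-04  1.6300e+00] 0.62132208532491
```

Emit:
move_arm:
  plan:
    - [[0,0,0],[0,0.0005,0.0075],-1]
    - [[0,0,0],[0,0.0005,0.0075],-1]
    - [[0,0,0],[0,0.0005,0.0075],-1]
    - [[0,0,0],[0,0.0005,0.0075],-1]
    - [[0,0,0],[0,0.0005,0.0075],-1]

```text
t: 6.52
eef_pos: [604.9, 27.5, 5.2]
tcp_rot: [3.141, -0.0, 1.63]
ft_force: [-0.7, 0.1, 0.4]
opening: 0.18
grip_force: 0.0
```

Emit:
move_arm:
  plan:
    - [[0,0,0],[0,0,0],-1]
    - [[0,0,0],[0,0,0],-1]

```text
t: 6.78
eef_pos: [604.8, 27.5, 5.0]
tcp_rot: [3.142, -0.0, 1.63]
ft_force: [-0.4, 0.2, 0.3]
opening: 0.015
grip_force: 0.0
```

```bash
python3 -c "
from h import *
p=eyes.read_camera('wrist'); q=eyes.read_camera('scene')
a=cv2.resize(p['img'],None,fx=.9,fy=.9)
b=cv2.resize(q['img'][170:270,230:390],(576,360))[:240]
b=cv2.resize(q['img'][190:270,230:422],(576,240))
cv2.imwrite('pics/c2.png',np.vstack([a[:,:,::-1],b[:,:,::-1]]))
print(proj(q,[[604,27.5,5],[604,28,20],[604,28,0]]),proj(p,[[604,27.5,5]]),readout.state()['eef_pos'])
"
```

```text
[[302.90909813 237.46935349]
 [303.01408201 233.31744803]
 [303.12332689 238.88885566]] [[316.34111668 226.55137228]] [604.85657814  27.4803471    4.95735895]
```

View pics/c2.png

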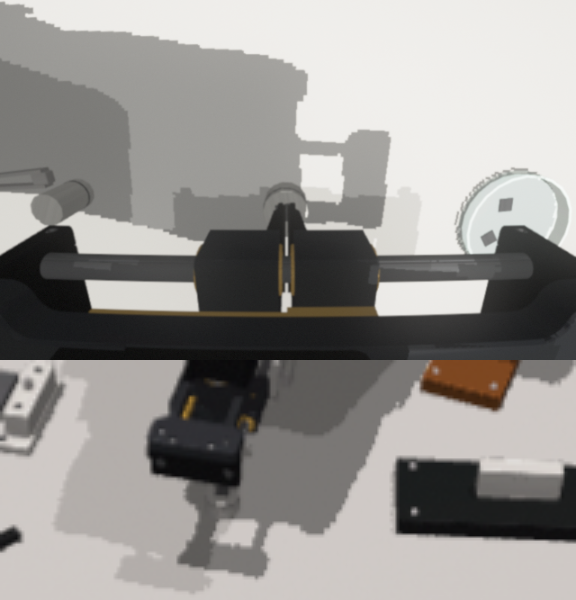

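The shut fingers end at wrist raw pixel (317,222), and the mount shows just beyond them (+y) at (317,210). The jaws are therefore closing in front of it. I'll lift and measure it again.

Emit:
move_arm:
  plan:
    - [[0,0,0],[0,0,-0.06],1]
    - [[0,0,0],[0,0,-0.09],1]
    - [[0,0,0],[0,0,-0.09],1]

```text
t: 7.25
eef_pos: [605.9, 27.4, 97.2]
tcp_rot: [3.137, 0.0, 1.63]
ft_force: [0.2, -0.7, -0.9]
opening: 0.262
grip_force: 0.0
```

```bash
python3 -c "
from h import *
p,P,A=avg(3); print(P,A, np.array(p['extrinsics']).round(3).tolist())
for d in eyes.cut_out(p,'mount_mid')[:2]:
  ys,xs=np.nonzero(d['mask']); print(d['score'],d['uv'],xs.min(),xs.max(),ys.min(),ys.max())
q=eyes.read_camera('scene'); t=eyes.read_camera('top')
for im in(q,t):
 for d in eyes.cut_out(im,'mount_mid')[:2]:
  ys,xs=np.nonzero(d['mask']); print(d['score'],d['uv'],xs.min(),xs.max(),ys.min(),ys.max(),at(im,[d['uv']],12)[0].round(1))
a=p['img'][110:310,170:470]; b=cv2.resize(q['img'][190:270,240:400],(600,300)); 
cv2.imwrite('pics/c3.png',np.vstack([cv2.resize(a,(450,300)).repeat(1,1),b[:,:450]])[:,:,::-1])
"
```

```text
[604.6   27.48  94.67] [ 3.1417e+00 -1.0000e-04  1.6304e+00] [[0.998, -0.058, -0.016, 600.075], [0.06, 0.959, 0.278, 105.923], [-0.001, -0.278, 0.961, 291.851], [0.0, 0.0, 0.0, 1.0]]
0.89 [318.6, 191.3] 300 334 173 210
0.62 [300.3, 233.4] 297 310 229 242 [598.5  18.9  12. ]
0.58 [208.5, 200.6] 184 234 189 210 [ 546.  -264.8   12. ]
```

View pics/c3.png

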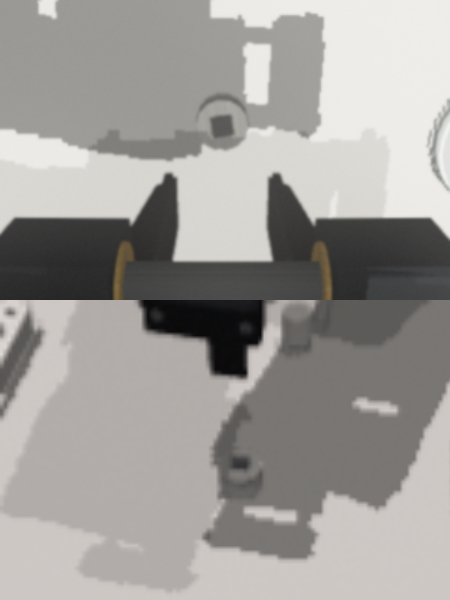

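In the wrist crop the mount's chip is at raw (318,194), and the open fingertips are at (283,228) and (353,228). The mount hasn't moved, so the height or geometry must be off. I'll compare the gripper's place in the earlier scene image with its reported pose.

```bash
python3 -c "
from h import *
q=eyes.read_camera('scene')
f=lambda z:[[694,65,z],[694,-10,z]]
for z in (83,100,120): print(z,proj(q,f(z)).round(1).tolist(),'seen c2 (309,232),(280,227)')
print('now fingertips', proj(q,[[604,27.5,94.7],[604+37,28,94.7],[616+37,28,94.7],[616+37,38,94.7],[616+37,18,94.7]]).round(1).tolist(), readout.state()['opening'])
p=eyes.read_camera('wrist'); print(readout.state()['eef_pos'],readout.state()['joints'])
# jig and wrist projection sanity: chip triangulation
o,d=ray(p,[[318,194]]); o2,d2=ray(q,[[303.3,234]])
A=np.c_[d[0],-d2[0]]; s=np.linalg.lstsq(A,o2-o,rcond=None)[0]; print(o+d[0]*s[0],o2+d2[0]*s[1])
t=eyes.read_camera('top'); o2,d2=ray(t,[[322,181]]);A=np.c_[d[0],-d2[0]]; s=np.linalg.lstsq(A,o2-o,rcond=None)[0]; print(o+d[0]*s[0],o2+d2[0]*s[1])
cv2.imwrite('pics/c4.png',cv2.resize(q['img'][130:260,250:410],(800,650))[:600,:,::-1])
"
```

```text
83 [[306.6, 243.4], [275.6, 236.9]] seen c2 (309,232),(280,227)
100 [[306.5, 238.1], [275.2, 231.7]] seen c2 (309,232),(280,227)
120 [[306.4, 231.8], [274.7, 225.3]] seen c2 (309,232),(280,227)
now fingertips [[302.4, 211.3], [298.0, 221.3], [296.5, 224.7], [300.5, 225.5], [292.4, 223.9]] 0.6423546542266645
[604.67856898  27.48261291  94.46783574] [-6.37038450e-02  5.68375640e-01  1.70405966e+00  9.27628779e-05
  8.69983662e-01 -1.23429653e-01]
[604.77258775  27.19747322  19.04427423] [604.73490245  28.96173511  18.53432787]
[604.88766556  25.15515344  11.96995447] [603.18208951  26.18661868  11.64443119]
```

View pics/c4.png

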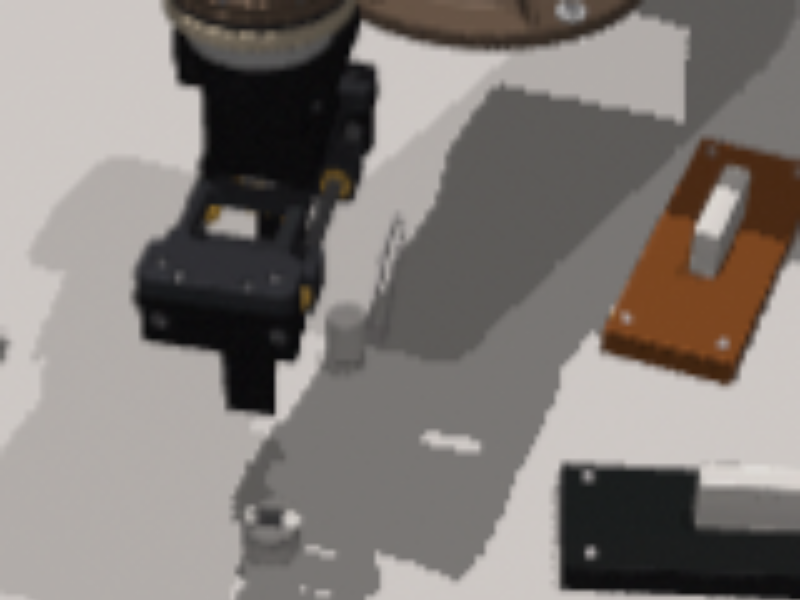

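Emit:
move_arm:
  plan:
    - [[0,0,0],[0.001,-0.001,0.04],0.4]
    - [[0,0,0],[0.002,-0.001,0.075],0.4]
    - [[0,0,0],[0.002,-0.001,0.089],0.4]
    - [[0,0,0],[0.002,-0.001,0.089],0.4]

```text
t: 8.3
eef_pos: [603.6, 29.4, 5.6]
tcp_rot: [-3.141, -0.0, 1.63]
ft_force: [-0.4, 0.7, 0.5]
opening: 0.701
grip_force: 0.0
```

```bash
python3 -c "
from h import *
q=eyes.read_camera('scene'); s=readout.state(); print(s['opening'],s['eef_pos'],s['ft_force'])
g=q['img'].mean(2)
for c in range(288,316,2):
  col=g[200:262,c].astype(int); print(c,' '.join(map(str,col[14:58:2])))
P=lambda z:proj(q,[[603+s['opening']*47.5+4,29,z]]).round(1).tolist()
print(P(5),P(22),P(35))
"
```

```text
0.7029160939474925 [604.12992453  29.3682184    6.52029703] [-0.28447625  0.40748092  0.85115515]
288 49 97 35 24 12 11 12 51 174 174 174 174 174 174 174 174 174 174 174 173 174 173
290 50 50 40 25 11 11 12 19 174 174 174 174 174 174 174 173 173 174 174 174 173 114
292 49 50 40 26 13 13 10 12 164 174 111 111 174 174 173 174 174 174 174 133 97 91
294 50 50 47 26 16 12 12 12 100 91 91 91 174 174 134 111 98 91 112 91 91 92
296 49 50 52 28 18 14 10 12 20 30 35 38 85 158 125 91 91 91 91 91 91 91
298 50 49 52 26 19 13 12 11 10 12 12 13 10 91 91 92 91 91 91 92 91 91
300 49 49 67 30 23 12 13 10 12 12 13 13 10 63 92 91 92 91 91 91 90 91
302 50 48 55 37 27 11 12 9 12 12 11 12 10 49 101 91 91 92 91 91 91 91
304 50 49 50 39 27 14 12 12 12 12 12 11 11 30 104 125 91 108 117 91 109 117
306 48 55 61 40 27 15 37 26 11 60 75 149 75 90 96 125 118 119 119 119 119 118
308 49 49 50 41 24 13 20 22 12 80 95 92 86 91 170 195 119 119 119 118 118 119
310 50 50 35 21 14 12 12 11 25 103 117 113 114 116 180 152 119 119 119 119 119 118
312 48 46 30 52 31 102 99 89 115 119 119 118 118 118 130 202 118 118 119 118 119 118
314 29 21 37 86 107 119 119 118 118 119 119 119 119 119 119 202 119 118 119 119 118 119
[[299.2, 247.5]] [[299.1, 242.8]] [[299.0, 239.0]]
```

The scene image puts the fingertips roughly 20 mm above the reported height, so I'll descend in guarded steps.

Emit:
move_arm:
  plan:
    - [[0,0,0],[0,0,0.004],0.4]
    - [[0,0,0],[0,0,0.007],0.4]

```text
t: 8.6
eef_pos: [604.2, 29.4, -0.3]
tcp_rot: [3.14, 0.0, 1.63]
ft_force: [-0.1, -0.4, -0.0]
opening: 0.697
grip_force: 0.0
```

```bash
python3 -c "
from h import *
q=eyes.read_camera('scene'); s=readout.state(); print(s['opening'],s['eef_pos'],s['ft_force'])
g=q['img'].mean(2)
for c in (298,300,302): print(c,g[234:252,c].astype(int))
p=eyes.read_camera('wrist'); cv2.imwrite('pics/w5.png',cv2.resize(p['img'],(800,500))[:,:,::-1])
"
```

```text
0.7004482366969473 [603.84516119  29.41287785  -0.88403761] [-0.17489839 -0.01220607 -0.56351335]
298 [11 11 13 12 12 12 12 29 79 91 91 91 91 91 91 91 91 91]
300 [11 11 13 13 12 12 12 15 77 91 92 92 91 91 91 91 92 91]
302 [12 12 12 12 12 11 11 12 80 93 91 91 91 92 92 91 91 92]
```

View pics/w5.png

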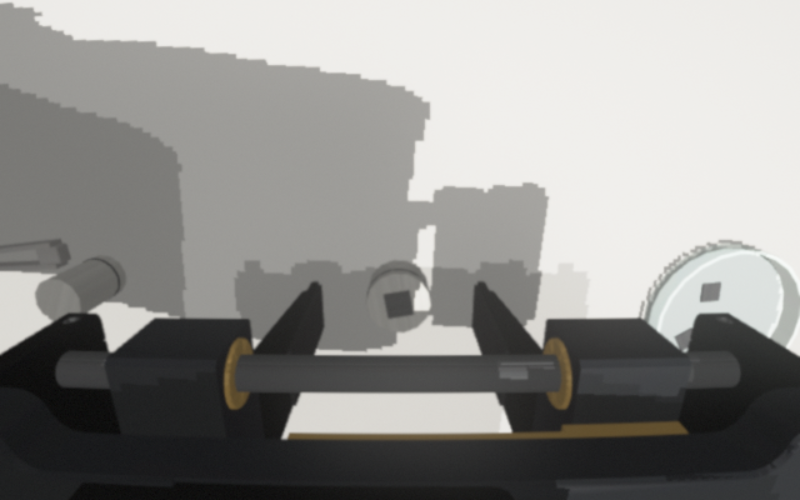

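The mount's chip is at shown (398,303), centred between the fingertips at (318,285) and (478,285). There was no bench contact at reported z≈-0.7, so I'll keep stepping down.

Emit:
move_arm:
  plan:
    - [[0,0,0],[0,0,0.003],0.2]
    - [[0,0,0],[0,0,0.005],0.2]

```text
t: 8.95
eef_pos: [603.7, 29.4, -6.1]
tcp_rot: [3.142, -0.0, 1.63]
ft_force: [-0.6, 0.6, -0.6]
opening: 0.607
grip_force: 0.0
```

Emit:
move_arm:
  plan:
    - [[0,0,0],[0,0,0.002],0.2]
    - [[0,0,0],[0,0,0.003],0.2]

```text
t: 9.2
eef_pos: [603.7, 29.4, -9.2]
tcp_rot: [-3.141, -0.0, 1.631]
ft_force: [-0.3, -0.4, 0.7]
opening: 0.599
grip_force: 0.0
```

Emit:
move_arm:
  plan:
    - [[0,0,0],[0,0,0.001],0.2]
    - [[0,0,0],[0,0,0.002],0.2]

```text
t: 9.45
eef_pos: [603.8, 29.4, -11.1]
tcp_rot: [3.142, -0.0, 1.63]
ft_force: [-0.3, 0.4, -0.3]
opening: 0.599
grip_force: 0.0
```

Emit:
move_arm:
  plan:
    - [[0,0,0],[0,0,0.001],0.2]
    - [[0,0,0],[0,0,0.002],0.2]

```text
t: 9.7
eef_pos: [603.7, 29.4, -13.0]
tcp_rot: [3.141, -0.0, 1.63]
ft_force: [0.7, 0.3, -0.1]
opening: 0.601
grip_force: 0.0
```

Emit:
move_arm:
  plan:
    - [[0,0,0],[0,0,0.001],0.2]
    - [[0,0,0],[0,0,0.002],0.2]

```text
t: 9.95
eef_pos: [603.8, 29.4, -15.1]
tcp_rot: [3.141, -0.0, 1.63]
ft_force: [0.8, 0.4, 0.4]
opening: 0.596
grip_force: 0.0
```

```bash
python3 -c "
from h import *
q=eyes.read_camera('scene'); s=readout.state(); print(s['opening'],s['eef_pos'],s['ft_force'])
g=q['img'].mean(2)
for c in (298,300,302): print(c,g[234:258,c].astype(int))
print(proj(q,[[x,29,z] for x in (632,640) for z in (0,10,20)]).round(1))
"
```

```text
0.6020170452165033 [603.68790458  29.41718621 -15.19739056] [-0.09605333  0.04837788 -0.16840909]
298 [13 13 11 11 11 11 11 12 11 12 59 86 92 92 92 92 91 91 91 91 91 92 91 92]
300 [  9  11  12  11  12  12  11  12  13  11  30  79  92  91  91  92 147 118
  91  91  92  92  91  91]
302 [ 12  12  10  10  11  12  10  11  12  11  15  77  91  92  91  92 105  98
  91  92  91  91  91 109]
[[300.2 246.6]
 [300.2 243.8]
 [300.1 241. ]
 [299.3 248.8]
 [299.2 246. ]
 [299.1 243.2]]
```

Emit:
move_arm:
  plan:
    - [[0,0,0],[0,0,0.001],0.0]
    - [[0,0,0],[0,0,0.002],0.0]
    - [[0,0,0],[0,0,0.003],0.0]

```text
t: 10.38
eef_pos: [603.7, 29.4, -18.1]
tcp_rot: [-3.142, -0.0, 1.63]
ft_force: [0.7, 0.2, 0.3]
opening: 0.498
grip_force: 0.0
```

Emit:
move_arm:
  plan:
    - [[0,0,0],[0,0,0.001],0.0]
    - [[0,0,0],[0,0,0.002],0.0]

```text
t: 10.62
eef_pos: [603.7, 29.4, -20.1]
tcp_rot: [3.142, -0.0, 1.63]
ft_force: [-0.5, -0.5, -0.2]
opening: 0.5
grip_force: 0.0
```

Emit:
move_arm:
  plan:
    - [[0,0,0],[0,0,0.001],0.0]
    - [[0,0,0],[0,0,0.002],0.0]

```text
t: 10.88
eef_pos: [603.7, 29.4, -22.1]
tcp_rot: [3.142, -0.0, 1.63]
ft_force: [-0.3, 0.8, 0.6]
opening: 0.499
grip_force: 0.0
```

Emit:
move_arm:
  plan:
    - [[0,0,0],[0,0,0.001],-1]
    - [[0,0,0],[0,0,0.001],-1]
    - [[0,0,0],[0,0,0.001],-1]
    - [[0,0,0],[0,0,0.001],-1]
    - [[0,0,0],[0,0,0.001],-1]

```text
t: 11.5
eef_pos: [603.7, 29.5, -23.0]
tcp_rot: [3.142, -0.0, 1.63]
ft_force: [0.5, 0.4, -1.0]
opening: 0.298
grip_force: 30.0
```

Gripped: 30 N, opening 0.30. The mount's underside is on the bench at reported z = -23, so its true height is the reported z + 23.

Emit:
move_arm:
  plan:
    - [[0,0,0],[0,0,-0.03],-1]
    - [[0,0,0],[0,0,-0.08],-1]
    - [[0,0,0],[-0.02,-0.006,-0.125],-1]
    - [[0,0,0],[-0.08,-0.015,-0.125],-1]
    - [[0,0,0],[-0.14,-0.028,-0.125],-1]

```text
t: 12.12
eef_pos: [584.2, -113.2, 102.8]
tcp_rot: [3.14, 0.001, 1.632]
ft_force: [1.0, -0.1, -0.4]
opening: 0.303
grip_force: 30.0
```

```bash
python3 -c "
from h import *
go(548,-293,100,1.63)"
```

```text
pos [ 584.2 -113.2  102.8] rot [3.1399e+00 6.0000e-04 1.6319e+00] t 12.12 F [ 1.  -0.1 -0.4] open 0.303
turn [0.1  0.03 0.11] shift [-0.1772 -0.0471  0.0029]
```

Emit:
move_arm:
  plan:
    - [[0,0,0],[-0.06,-0.016,0],-1]
    - [[0,0,0],[-0.12,-0.032,0],-1]
    - [[0,0,0],[-0.175,-0.047,0],-1]
    - [[0,0,0],[-0.175,-0.047,0],-1]

```text
t: 12.62
eef_pos: [546.5, -293.1, 101.8]
tcp_rot: [3.141, 0.0, 1.626]
ft_force: [-0.2, 0.3, -0.3]
opening: 0.296
grip_force: 30.0
```

```bash
python3 -c "
from h import *
p,P,A=avg(3); print(P,A,np.array(p['extrinsics'])[:3,3])
save(p,'w6.png',None,1.25)
for n in ['mount_mid','mount_in_mid','pin_a','seat_free']:
  for d in eyes.cut_out(p,n)[:3]:
    ys,xs=np.nonzero(d['mask']); print(n,d['score'],d['uv'],len(xs),xs.min(),xs.max(),ys.min(),ys.max())
"
```

```text
[ 547.25 -289.8   101.78] [-3.1413e+00 -5.0000e-04  1.6290e+00] [ 542.92804347 -211.26799275  299.13986379]
mount_mid 0.64 [318.2, 254.2] 2865 291 345 222 283
mount_mid 0.33 [324.4, 122.7] 1140 303 339 102 141
mount_in_mid 0.71 [324.5, 121.7] 1222 303 340 102 142
pin_a 0.77 [325.2, 141.9] 22625 257 382 26 253
seat_free 0.72 [319.7, 160.4] 10531 279 362 78 232
seat_free 0.64 [322.9, 141.7] 22526 258 382 26 274
```

View pics/w6.png

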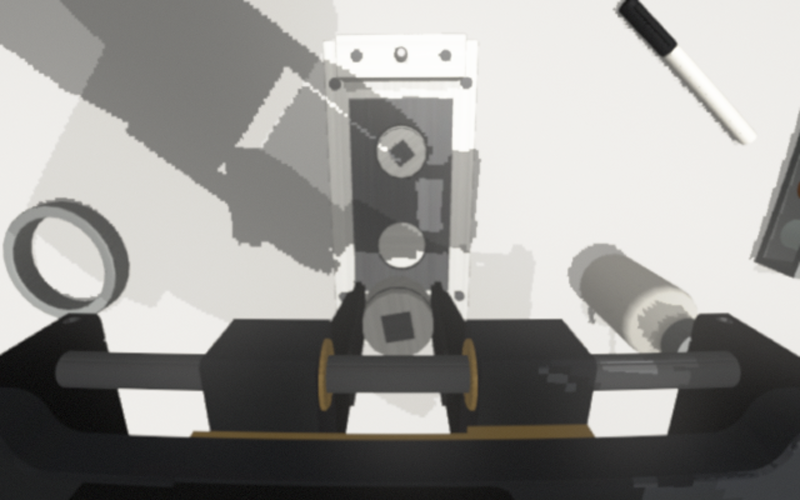

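Wrist view, in shown pixels:
- pin_a is at (401,54).
- The seated mount's chip is at (401,152).
- The free seat is at (402,245).
- The held mount's chip is at (398,327), level between the fingers.

Next I'll work out the offset from the held mount to the seat.

```bash
python3 -c "
from h import *
p=eyes.read_camera('wrist'); g=p['img'].mean(2); s=readout.state(); print(s['eef_pos'])
def blob(u,v,r,lo,hi):
    w=g[v-r:v+r+1,u-r:u+r+1]; m=((w>lo)&(w<hi)).astype(np.uint8)
    n,l,st,c=cv2.connectedComponentsWithStats(m); k=l[r,r] if l[r,r] else 1+np.argmax(st[1:,4])
    pts=cv2.findNonZero((l==k).astype(np.uint8)).reshape(-1,2)
    (cx,cy),rad=cv2.minEnclosingCircle(pts); return [cx+u-r,cy+v-r],rad,[c[k][0]+u-r,c[k][1]+v-r],st[k]
for nm,a,z in [('seat',(322,196,24,105,256),23),('heldchip',(318,262,14,-1,75),145.8),('inchip',(321,122,12,-1,75),41)]:
    c,r,cm,st=blob(*a); print(nm,np.round(c,1),round(r,1),np.round(cm,1),st,'circ',at(p,[c],z)[0].round(1),'cm',at(p,[cm],z)[0].round(1))
print('man seat',at(p,[[321.6,196]],23)[0],'held',at(p,[[318.4,261.6]],145.8)[0],'in',at(p,[[320.8,121.6]],41)[0],'pin',at(p,[[320.8,43]],49)[0])
np.set_printoptions(linewidth=220); print(g[196,300:346].astype(int)); print(g[174:220,322].astype(int)); print(g[262,285:352].astype(int))
"
```

```text
[ 548.04010432 -288.4804078   102.08282109]
seat [322. 196.] 33.9 [323.2 199.8] [   0    0   49   49 1718] circ [ 551.9 -291.3   23. ] cm [ 553.2 -294.6   23. ]
heldchip [318.  261.5] 14.2 [317.8 261.4] [  2   3  25  22 425] circ [ 548.4 -289.9  145.8] cm [ 548.3 -289.9  145.8]Traceback (most recent call last):
  File "<string>", line 10, in <module>
    c,r,cm,st=blob(*a); print(nm,np.round(c,1),round(r,1),np.round(cm,1),st,'circ',at(p,[c],z)[0].round(1),'cm',at(p,[cm],z)[0].round(1))
              ~~~~^^^^
  File "<string>", line 6, in blob
    n,l,st,c=cv2.connectedComponentsWithStats(m); k=l[r,r] if l[r,r] else 1+np.argmax(st[1:,4])
                                                                            ~~~~~~~~~^^^^^^^^^^
    return _wrapfunc(a, 'argmax', axis=axis, out=out, **kwds)
    return bound(*args, **kwds)
ValueError: attempt to get argmax of an empty sequence
```

```bash
python3 -c "
from h import *
np.set_printoptions(linewidth=220)
p=eyes.read_camera('wrist'); g=p['img'].mean(2)
for u,v,r in [(322,196,0)]:
  for dv in(-6,0,6): print('row',v+dv,g[v+dv,298:348].astype(int))
  for du in(-6,0,6): print('col',u+du,g[172:222,u+du].astype(int))
print('inrow',g[122,295:348].astype(int)); print('incol',g[96:150,321].astype(int))
# jig base side edges: gray along rows, print transitions
for v in (60,75,200,215):
  e=np.abs(np.diff(g[v,250:395])); k=np.nonzero(e>25)[0]+250; print(v,k)
print('pinrow',g[43,312:330].astype(int)); print('pincol',g[32:56,321].astype(int))
"
```

```text
row 190 [ 70  69  69  69  79 103 122 129 131 130 131 131 131 131 131 131 130 131 131 131 130 131 131 131 131 131 130 132 132 132 132 132 132 132 133 133 132 132 127 107  82  75  75  77  79  82  85  85  86  86]
row 196 [ 71  69  71  86 110 127 130 131 131 130 131 130 131 131 132 132 131 131 131 131 130 130 130 131 131 131 131 132 132 132 133 133 133 132 132 134 133 133 133 127 109  85  76  73  75  74  75  74  76  76]
row 202 [106 104 103 110 136 146 136 132 131 132 132 131 131 132 131 131 133 132 131 132 132 132 131 131 132 133 132 133 132 132 132 132 133 154 211 236 241 240 237 216 158 111 105 107 108 108 108 109 110 109]
col 316 [ 80  80  78  76  72  71  74  93 117 129 132 132 132 133 132 134 133 133 131 130 130 130 129 130 131 132 133 131 130 130 131 132 131 132 151 203 234 237 237 237 236 223 174 113  97 106 109 110 108 106]
col 322 [ 81  81  81  82  81  82  86 106 127 132 133 132 133 132 133 134 134 134 131 129 131 130 130 130 131 133 134 133 132 131 132 132 133 132 152 204 234 238 237 238 238 231 193 121  94 104 109 109 107 105]
col 328 [ 84  83  83  82  82  82  82  86 104 134 1
[... 212 characters left out ...]
74 177 182 172 141 118 111 108 101  93  91  90  89  89  89  89  89  91  90  91  92  99 113 133 156 172 174 174 174 170 171 169 158 129  98  89  92  93  96 105 112 116]
incol [ 98  97  97  95  92 109 146 157 162 174 178 180 181 181 179 177 168 140 110  95  92  93  92  92  90  90  89  88  88  88  88  88  90  90  89  92 104 128 148 161 163 164 166 167 168 163 145 111  85  82  83  83  84  82]
60 []
75 [252 258 303]
200 [274 275 281 282 301 331 332 337 338 357 358 368 369 374]
215 [250 268 269 281 282 356 357 358]
pinrow [252 251 233 172 159 212 239 244 245 243 228 192 181 227 249 252 253 253]
pincol [252 252 251 251 251 250 239 201 201 230 242 243 241 231 193 153 138 135 146 197 240 251 252 252]
```

```bash
python3 -c "
from h import *
p=eyes.read_camera('wrist'); s=readout.state(); print(s['eef_pos'],s['t'])
a=at(p,[[320.1,196.9]],23)[0]; h=at(p,[[317.9,261.5]],145.8)[0]; i=at(p,[[319.7,123.2]],41)[0]; n=at(p,[[319.8,42]],49)[0]
print('seat',a,'held',h,'in',i,'pin',n)
d=(n-a)[:2]; print('len',np.hypot(*d),'120; in',np.hypot(*(i-a)[:2]),64,'yaw',np.arctan2(-d[0],d[1]))
"
```

```text
[ 547.89773209 -288.82492756  102.04372933] 13.125
seat [ 550.24066658 -292.50423491   23.        ] held [ 548.24503848 -290.25303688  145.8       ] in [ 545.780808   -228.86109638   41.        ] pin [ 542.25161278 -172.46598063   49.        ]
len 120.30381321005969 120; in 63.799211753296916 64 yaw 0.06645622562924848
```

The checks hold: seat to pin_a measures 120.3 mm (120 nominal), and seat to seat measures 63.8 mm (64). Jig yaw is 0.066. I'll lower it.

Emit:
move_arm:
  plan:
    - [[0,0,0],[-0.0024,0.0019,0.03],-1]
    - [[0,0,0],[-0.0024,0.0019,0.065],-1]
    - [[0,0,0],[-0.0024,0.0019,0.092],-1]
    - [[0,0,0],[-0.0024,0.0019,0.096],-1]
    - [[0,0,0],[-0.0024,0.0019,0.096],-1]

```text
t: 13.75
eef_pos: [550.0, -291.8, 6.5]
tcp_rot: [3.141, 0.0, 1.631]
ft_force: [-0.5, 0.9, -0.2]
opening: 0.298
grip_force: 30.0
```

```bash
python3 -c "
from h import *
np.set_printoptions(linewidth=220)
p,P,A=avg(2); print(P,A,readout.state()['ft_force'])
g=p['img'].mean(2)
b=P[2]+23
e=proj(p,[[550.2,-292.5,23],[550.2,-292.5+16.5,23],[P[0],P[1],b+21]]); print(e.round(1))
u,v=e[2].astype(int); w=g[v-16:v+17,u-16:u+17]; yy,xx=np.nonzero(w<75); c=[xx.mean()+u-16,yy.mean()+v-16]; print(len(xx),c,at(p,[c],b+21)[0])
"
```

```text
[ 550.24 -292.01    7.08] [3.1403e+00 9.0000e-04 1.6306e+00] [-0.7174636  -0.00812189  0.14573811]
[[317.6 237.6]
 [319.3 211.1]
 [317.7 259. ]]
451 [np.float64(317.86031042128604), np.float64(261.3170731707317)] [ 550.39747592 -293.28292016   51.08      ]
```

Emit:
move_arm:
  plan:
    - [[0,0,0],[0.0002,0,0.003],-1]
    - [[0,0,0],[0.0002,0,0.006],-1]
    - [[0,0,0],[0.0002,0,0.007],-1]

```text
t: 14.22
eef_pos: [549.6, -291.5, -1.1]
tcp_rot: [-3.142, -0.0, 1.63]
ft_force: [0.5, 0.3, -0.7]
opening: 0.298
grip_force: 30.0
```

Emit:
move_arm:
  plan:
    - [[0,0,0],[0,0,0.001],-1]
    - [[0,0,0],[0,0,0.001],-1]

```text
t: 14.48
eef_pos: [549.7, -291.6, -2.1]
tcp_rot: [-3.142, -0.0, 1.63]
ft_force: [-0.1, 0.1, 0.1]
opening: 0.299
grip_force: 30.0
```

Emit:
move_arm:
  plan:
    - [[0,0,0],[0,0,0.001],-1]
    - [[0,0,0],[0,0,0.001],-1]

```text
t: 14.72
eef_pos: [549.7, -291.6, -3.0]
tcp_rot: [3.142, -0.0, 1.63]
ft_force: [-0.2, -0.6, 0.0]
opening: 0.297
grip_force: 30.0
```

Emit:
move_arm:
  plan:
    - [[0,0,0],[0,0,0.0008],-1]
    - [[0,0,0],[0,0,0.0008],-1]

```text
t: 14.98
eef_pos: [549.7, -291.6, -3.6]
tcp_rot: [3.141, 0.0, 1.631]
ft_force: [-1.7, 0.2, 4.8]
opening: 0.299
grip_force: 30.0
```

Emit:
move_arm:
  plan:
    - [[0,0,0],[0,0,0],-0.2]
    - [[0,0,0],[0,0,0],-0.1]
    - [[0,0,0],[0,0,0],0]
    - [[0,0,0],[0,0,0],0]
    - [[0,0,0],[0,0,-0.03],0]

```text
t: 15.6
eef_pos: [548.0, -290.6, 24.2]
tcp_rot: [-3.137, -0.003, 1.63]
ft_force: [-0.8, -0.2, 0.2]
opening: 0.502
grip_force: 0.0
```

Emit:
move_arm:
  plan:
    - [[0,0,0],[0,0,-0.05],0]
    - [[0,0,0],[0,0,-0.105],0]
    - [[0,0,0],[0,0,-0.105],0]

```text
t: 15.98
eef_pos: [550.5, -292.2, 134.6]
tcp_rot: [3.138, 0.003, 1.631]
ft_force: [-0.0, 0.7, -0.2]
opening: 0.497
grip_force: 0.0
```

```bash
python3 -c "
from h import *
np.set_printoptions(linewidth=220)
p,P,A=avg(2); print(P,A); save(p,'w7.png')
g=p['img'].mean(2)
for X in ([550.2,-292.5,41],[546,-228.7,41]):
  print(chip(p,X,41,13,75), proj(p,[X]).round(1))
  u,v=proj(p,[X])[0].round().astype(int); print(g[v,u-24:u+25].astype(int)); print(g[v-24:v+25,u].astype(int))
"
```

```text
[ 549.33 -291.45  131.44] [3.1414e+00 1.0000e-04 1.6304e+00]
(85, [np.float64(318.0235294117647), np.float64(190.01176470588234)], array([ 550. , -292.9,   41. ])) [[318.3 189.6]]
[110 109 111 113 112 112 107 106 115 125 129 129 131 130 128 127 124 108  87  75  74  72  74  73  73  74  73  73  72  74  83 107 126 134 134 132 131 131 132 128 115  92  79  81  98 112 113 114 114]
[ 82  96 128 145 131 114 104 105 126 137 136 132 131 130 130 130 127 113  93  77  73  74  74  73  73  73  72  74  75  75  84 107 123 129 130 149 198 229 232 205 148 118 114 115 114 116 115 115 116]
(0, [np.float64(nan), np.float64(nan)], array([nan, nan, nan])) [[317.9 116.6]]
[ 87  90  89  88  86  88 112 150 171 176 175 175 175 175 166 148 127 112 101  95  93  94  93  92  92  92  93  94  93  94  94  96 111 141 164 173 173 172 171 170 162 136 109 112 126 134 137 141 142]
[101  99  98  94 120 164 168 178 180 182 182 182 181 176 158 128 105  98  94  94  93  92  92  93  92  93  92  92  91  93  91  94 104 129 154 163 165 165 168 169 163 143 105  86  85  86  85  84  85]h.py:24: RuntimeWarning: Mean of empty slice.
  yy,xx=np.nonzero(g<th); uv=[xx.mean()+u-r,yy.mean()+v-r]; return len(yy),uv,at(p,[uv],z)[0].round(1)
  ret = ret.dtype.type(ret / rcount)
```

The mount is seated: its chip measures (550.0,-292.9) against the seat at (550.2,-292.5), floor contact was felt and it is released. On to the black cover.

Emit:
move_arm:
  plan:
    - [[0,0,0],[0.062,0.002,0],0]
    - [[0,0,0],[0.124,0.004,0],0]
    - [[0,0,0],[0.186,0.006,0],0]
    - [[0,0,0],[0.248,0.008,0],0]
    - [[0,0,0],[0.31,0.01,0],0]

```text
t: 16.7
eef_pos: [539.8, 20.4, 129.3]
tcp_rot: [-3.138, -0.001, 1.63]
ft_force: [0.9, 0.6, 0.9]
opening: 0.501
grip_force: 0.0
```

Emit:
move_arm:
  plan:
    - [[0,0,-2],[0.062,0.002,0],0]
    - [[0,0,-4],[0.124,0.004,0],0]
    - [[0,0,-6],[0.186,0.006,0],0]
    - [[0,0,-8.4],[0.246,0.008,0],0]
    - [[0,0,-8.4],[0.246,0.008,0],0]

```text
t: 17.32
eef_pos: [532.8, 267.6, 128.9]
tcp_rot: [-3.138, 0.0, 1.782]
ft_force: [-0.2, -0.4, 0.7]
opening: 0.5
grip_force: 0.0
```

```bash
python3 -c "
from h import *
p,P,A=avg(3); print(P,A); save(p,'w8.png',None,1.25)
for d in eyes.cut_out(p,'cover_grip')[:3]:
    ys,xs=np.nonzero(d['mask']); print(d['score'],d['uv'],len(xs),xs.min(),xs.max(),ys.min(),ys.max(),p['img'][d['mask']].mean(0).round())
"
```

```text
[533.4  264.57 129.37] [-3.1383e+00  6.0000e-04  1.7784e+00]
0.9 [91.6, 189.1] 15092 0 197 119 252 [119.  89.  71.]
0.82 [324.1, 162.7] 16667 277 363 66 275 [78. 77. 76.]
0.82 [193.4, 16.6] 3173 145 253 0 52 [159. 114.  87.]
```

View pics/w8.png

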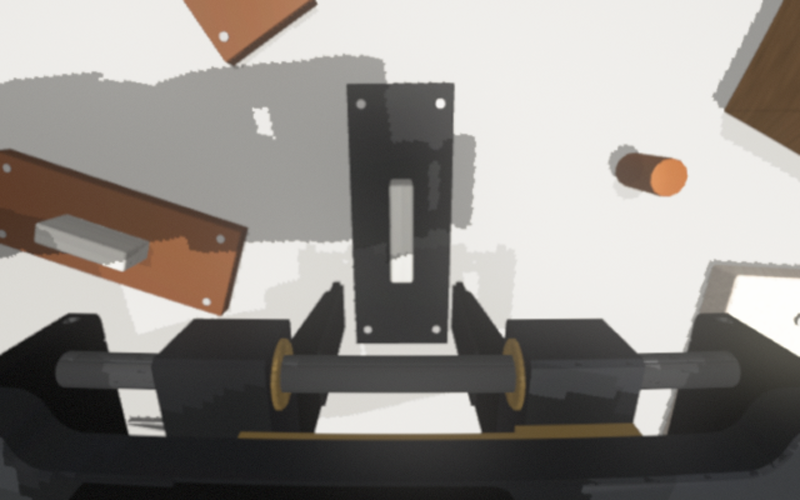

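All of the black cover is visible. In shown pixels its screws are at (361,104), (440,104), (368,329) and (436,329), and the bar top spans (390,184) to (413,282). The brown covers lie to the left.

```bash
python3 -c "
from h import *
p,P,A=avg(2); print(P,A)
g=p['img'].mean(2)
S=np.array([[361,104],[440,104],[368,329],[436,329]])/1.25
Q=[]
for u,v in S:
  u0,v0=int(round(u)),int(round(v)); w=g[v0-6:v0+7,u0-6:u0+7]; w=np.clip(w-w.min()-60,0,None); yy,xx=np.mgrid[-6:7,-6:7]; Q.append([u0+(w*xx).sum()/w.sum(),v0+(w*yy).sum()/w.sum()])
Q=np.array(Q); print(Q.round(1).tolist(),S.tolist())
X=at(p,Q,17)[:,:2]; print(X.round(1).tolist(),X.mean(0)); d=(X[0]+X[1]-X[2]-X[3]); print('yaw',np.arctan2(-d[0],d[1]),np.hypot(*d)/2)
C=at(p,np.array([[347,85],[454,84],[358,343],[448,343]])/1.25,17)[:,:2]; print(C.mean(0)); d=(C[0]+C[1]-C[2]-C[3]); print('yaw',np.arctan2(-d[0],d[1]),np.hypot(*d)/2,np.hypot(*(C[0]-C[1])))
B=at(p,np.array([[390,184],[412,184],[390,282],[413,282]])/1.25,49)[:,:2]; print(B.mean(0)); d=(B[0]+B[1]-B[2]-B[3]); print('yaw',np.arctan2(-d[0],d[1]),np.hypot(*d)/2,np.hypot(*(B[0]-B[1])))
"
```

```text
[534.49 263.12 130.67] [-3.1404e+00  2.0000e-04  1.7752e+00]
[[287.1, 81.4], [350.3, 80.5], [293.1, 261.6], [347.7, 261.1]] [[288.8, 83.2], [352.0, 83.2], [294.4, 263.2], [348.8, 263.2]]
[[488.7, 348.2], [543.5, 360.3], [526.4, 175.7], [581.4, 187.7]] [534.9942377  267.99510612]
yaw 0.21589915209563915 176.65150681548377
[537.1563667  266.48125352]
yaw 0.2176976651476332 203.1698882601714 75.2845403498482
[536.31908227 267.0905025 ]
yaw 0.21281162544118362 70.05479862877024 14.69536384395395
```

Emit:
move_arm:
  plan:
    - [[0,0,-0.6],[0.0027,0.0029,0.03],0]
    - [[0,0,-0.6],[0.0027,0.0029,0.08],0]
    - [[0,0,-0.6],[0.0027,0.0029,0.12],0]
    - [[0,0,-0.6],[0.0027,0.0029,0.13],0]
    - [[0,0,-0.6],[0.0027,0.0029,0.133],0]

```text
t: 18.25
eef_pos: [537.3, 267.3, -1.4]
tcp_rot: [3.141, -0.0, 1.787]
ft_force: [0.1, 0.0, -0.6]
opening: 0.499
grip_force: 0.0
```

Emit:
move_arm:
  plan:
    - [[0,0,0],[0,0,0.001],-1]
    - [[0,0,0],[0,0,0.001],-1]
    - [[0,0,0],[0,0,0.001],-1]
    - [[0,0,0],[0,0,0.001],-1]
    - [[0,0,0],[0,0,0.001],-1]

```text
t: 18.88
eef_pos: [536.5, 267.7, -2.4]
tcp_rot: [-3.141, -0.0, 1.788]
ft_force: [-3.2, -1.4, 6.1]
opening: 0.169
grip_force: 30.0
```

Emit:
move_arm:
  plan:
    - [[0,0,0],[0,0,0],-1]
    - [[0,0,0],[0,0,0],-1]

```text
t: 19.12
eef_pos: [536.5, 267.8, -2.3]
tcp_rot: [-3.141, -0.0, 1.788]
ft_force: [-3.8, -0.5, 6.8]
opening: 0.164
grip_force: 30.0
```

Emit:
move_arm:
  plan:
    - [[0,0,0],[0,0,-0.01],-1]
    - [[0,0,0],[0,0,-0.035],-1]
    - [[0,0,0],[0,0,-0.07],-1]
    - [[0,0,0],[0,0,-0.1],-1]
    - [[0,0,0],[0,0,-0.11],-1]

```text
t: 19.75
eef_pos: [537.3, 267.9, 108.9]
tcp_rot: [3.139, -0.0, 1.788]
ft_force: [0.0, 0.4, -5.4]
opening: 0.163
grip_force: 30.0
```

```bash
python3 -c "
from h import *
go(548.1,-260.6,108,1.639)
p,P,A=avg(2); print(P,A,readout.state()['ft_force'],readout.state()['grip_force'])
"
```

```text
pos [537.3 267.9 108.9] rot [ 3.1392e+00 -4.0000e-04  1.7875e+00] t 19.75 F [ 0.   0.4 -5.4] open 0.163
turn [ 0.14 -0.03  8.51] shift [-5.185e-01 -1.031e-01  4.000e-04]
[537.12 267.88 108.41] [ 3.1398e+00 -3.0000e-04  1.7875e+00] [ 0.25822604 -0.45063976 -4.61261429] 29.999118447303772
```

Emit:
move_arm:
  plan:
    - [[0,0,0],[-0.025,-0.005,0],-1]
    - [[0,0,0],[-0.075,-0.015,0],-1]
    - [[0,0,0],[-0.13,-0.026,0],-1]
    - [[0,0,0],[-0.19,-0.038,0],-1]
    - [[0,0,0],[-0.25,-0.05,0],-1]

```text
t: 20.48
eef_pos: [541.0, 11.1, 105.8]
tcp_rot: [-3.14, -0.001, 1.788]
ft_force: [0.9, 0.2, -5.0]
opening: 0.166
grip_force: 30.0
```

Emit:
move_arm:
  plan:
    - [[0,0,2],[-0.06,-0.012,0],-1]
    - [[0,0,4],[-0.12,-0.024,0],-1]
    - [[0,0,6],[-0.18,-0.036,0],-1]
    - [[0,0,8],[-0.23,-0.046,0],-1]
    - [[0,0,8.5],[-0.262,-0.052,0],-1]

```text
t: 21.1
eef_pos: [546.3, -256.4, 105.4]
tcp_rot: [-3.14, -0.001, 1.637]
ft_force: [-0.1, 0.6, -6.2]
opening: 0.165
grip_force: 30.0
```

```bash
python3 -c "
from h import *
p,P,A=avg(2)
p,P,A=avg(3); print(P,A,readout.state()['ft_force'],readout.state()['t'])
g=p['img'].mean(2); b=P[2]+2.4
np.save('w9.npy',p['img'])
J=np.array([548.1,-260.6]); 
# predicted held-cover screws: about TCP, sym +-27.7,+-88.3 at z=b+17
yw=A[2]-1.5725; c,s=np.cos(yw),np.sin(yw)
for sx,sy in((-28,88.3),(28,88.3)):
  X=[P[0]+c*sx-s*sy,P[1]+s*sx+c*sy,b+17]; u=proj(p,[X])[0]; print('pred',u.round(1))
  u0,v0=u.round().astype(int); w=g[max(v0-14,0):v0+15,u0-14:u0+15]; w=w.astype(np.uint8)
  print(w[::2,::2])
for d in eyes.cut_out(p,'cover_grip')[:2]:
    ys,xs=np.nonzero(d['mask']); print(d['score'],d['uv'],len(xs),xs.min(),xs.max(),ys.min(),ys.max())
"
```

```text
[ 546.49 -254.3   105.63] [-3.1397e+00 -1.6000e-03  1.6380e+00] [ 0.47744158  0.10915311 -5.7143103 ] 21.35
pred [262.9  78.2]
[[ 61  59  59  60  59  61  60  61  60  61  60  60  60  61  60]
 [ 60  60  60  59  60  61  60  60  59  59  59  59  59  58  59]
 [ 60  58  60  59  58  57  58  58  58  57  58  59  58  58  59]
 [ 59  60  60  60  59  79 100 104  81  59  58  55  59  57  58]
 [ 58  58  58  58  85 137 150 150 141  98  57  57  58  56  57]
 [ 58  57  56  61 132 151 151 150 151 142  76  57  57  54  56]
 [ 55  58  55  68 140 152 152 151 152 150  93  55  54  55  54]
 [ 59  56  55  64 136 151 152 152 151 150  90  55  55  55  55]
 [ 55  55  56  56 103 147 149 149 149 136  70  55  52  52  55]
 [ 56  54  55  55  65 116 140 143 136  87  55  52  53  53  54]
 [ 54  56  54  52  54  57  75  78  69  54  53  52  53  52  51]
 [ 54  53  53  55  52  52  53  52  52  51  51  53  52  51  53]
 [ 56  55  54  55  53  52  52  52  51  50  52  50  52  51  50]
 [ 64  56  51  53  52  52  51  52  52  50  51  50  50  50  50]
 [ 64  55  53  52  53  52  49  51  52  51  50  51  49  50  50]]
pred [373.2  78.5]
[[ 79  8
[... 278 characters left out ...]
243 241 189  83  83  81  83]
 [ 76  77  77  78 150 243 244 244 243 243 229  95  82  83  84]
 [ 75  76  76  78 160 244 244 244 244 244 231 100  83  82  83]
 [ 75  77  76  76 142 242 243 244 243 243 216  86  82  84  83]
 [ 74  76  77  76  96 211 241 243 242 232 132  81  83  82  83]
 [ 75  74  77  76  78 100 171 203 191 121  80  80  83  82  82]
 [ 74  76  75  76  76  77  81  85  81  79  80  81  82  82  84]
 [ 72  74  74  76  77  78  76  79  79  79  78  80  81  81  83]
 [ 74  76  75  75  76  76  77  79  78  79  78  80  80  82  83]
 [ 74  74  73  74  76  75  77  78  78  79  79  80  81  82  82]
 [ 72  72  74  74  74  77  76  78  77  79  78  80  80  83  82]]
0.69 [319.9, 149.4] 30644 242 393 47 346
```

```bash
cat >> h.py <<'E'
def held(n=3,off=2.4,verbose=True):
    C=[]
    for i in range(n):
        p=eyes.read_camera('wrist'); s=readout.state(); C.append((p,s))
    P=np.mean([s['eef_pos'] for _,s in C],0); yw=np.mean([s['tcp_rot'][2] for _,s in C])-np.pi/2
    p=C[-1][0]; g=p['img'].mean(2); b=P[2]+off; c,s=np.cos(yw),np.sin(yw); X=[]
    for sx in(-28,28):
        u=proj(p,[[P[0]+c*sx-s*88.3,P[1]+s*sx+c*88.3,b+17]])[0]; u0,v0=u.round().astype(int)
        w=g[v0-14:v0+15,u0-14:u0+15]; w=(w>(w.min()+w.max())/2)*1.; yy,xx=np.mgrid[-14:15,-14:15]
        X.append(at(p,[[u0+(w*xx).sum()/w.sum(),v0+(w*yy).sum()/w.sum()]],b+17)[0][:2])
    X=np.array(X); d=X[1]-X[0]; y=np.arctan2(d[1],d[0]); m=X.mean(0)
    cen=m-88.3*np.array([-np.sin(y),np.cos(y)]); cen2=m-88.3*np.array([-np.sin(yw),np.cos(yw)])
    F=np.mean([s['ft_force'] for _,s in C],0)
    print('P',P.round(2),'handyaw',round(yw,4),'screwyaw',round(y,4),'sep',np.hypot(*d).round(1),'cen',cen.round(1),'cen2',cen2.round(1),'F',F.round(1),'t',round(C[-1][1]['t'],2),'ext',np.array(p['extrinsics'])[:3,3].round(1))
    return cen2,yw,P
E
python3 -c "
from h import *
c,yw,P=held(4)
d=np.array([548.1,-260.6])-c; cs,sn=np.cos(yw),np.sin(yw)
print('tool shift x',d@[-sn,cs],'y',d@[cs,sn],'tool turn deg',-np.degrees(.0664-yw))"
```

```text
P [ 547.25 -253.19  106.89] handyaw 0.0696 screwyaw 0.0717 sep 56.4 cen [ 547.6 -252.5] cen2 [ 547.4 -252.5] F [ 0.5  0.  -4.7] t 21.6 ext [ 542.1 -174.9  304.4]
tool shift x -8.113303729347058 y 0.15167834019810253 tool turn deg 0.180867188982537
```

Emit:
move_arm:
  plan:
    - [[0,0,0.2],[-0.0081,0.0002,0.01],-1]
    - [[0,0,0.2],[-0.0081,0.0002,0.03],-1]
    - [[0,0,0.2],[-0.0081,0.0002,0.044],-1]
    - [[0,0,0.2],[-0.0081,0.0002,0.048],-1]
    - [[0,0,0.2],[-0.0081,0.0002,0.05],-1]

```text
t: 22.22
eef_pos: [548.2, -262.4, 57.1]
tcp_rot: [3.141, -0.0, 1.636]
ft_force: [-0.3, -0.6, -5.0]
opening: 0.167
grip_force: 30.0
```

```bash
python3 -c "
from h import *
for i in range(2):
  c,yw,P=held(3)
  d=np.array([548.1,-260.6])-c; cs,sn=np.cos(yw),np.sin(yw)
  print('tool shift x',d@[-sn,cs],'y',d@[cs,sn],'tool turn deg',-np.degrees(.0664-yw))"
```

```text
P [ 548.21 -262.39   57.37] handyaw 0.0649 screwyaw 0.0673 sep 56.4 cen [ 548.5 -261.6] cen2 [ 548.3 -261.7] F [ 0.2  0.  -5.2] t 22.38 ext [ 543.2 -183.9  254.7]
tool shift x 1.0703020179771372 y -0.10408606051674854 tool turn deg -0.08318939153753628
P [ 548.22 -262.39   57.63] handyaw 0.0649 screwyaw 0.067 sep 56.4 cen [ 548.5 -261.7] cen2 [ 548.3 -261.7] F [ 0.4  0.3 -4.7] t 22.52 ext [ 543.2 -183.9  254.9]
tool shift x 1.0873674903168502 y -0.13889201893166236 tool turn deg -0.08471784161962174
```

Emit:
move_arm:
  plan:
    - [[0,0,0],[0.001,-0.0001,0.004],-1]
    - [[0,0,0],[0.001,-0.0001,0.008],-1]
    - [[0,0,0],[0.001,-0.0001,0.009],-1]

```text
t: 22.9
eef_pos: [547.7, -261.2, 47.7]
tcp_rot: [-3.141, -0.0, 1.636]
ft_force: [0.4, -0.1, -5.1]
opening: 0.165
grip_force: 30.0
```

Emit:
move_arm:
  plan:
    - [[0,0,0],[0,0,0.001],-1]
    - [[0,0,0],[0,0,0.002],-1]

```text
t: 23.15
eef_pos: [547.9, -261.3, 46.1]
tcp_rot: [3.142, -0.0, 1.636]
ft_force: [-0.0, 0.1, -4.5]
opening: 0.169
grip_force: 30.0
```

Emit:
move_arm:
  plan:
    - [[0,0,0],[0,0,0.001],-1]
    - [[0,0,0],[0,0,0.0015],-1]

```text
t: 23.4
eef_pos: [547.8, -261.3, 44.6]
tcp_rot: [3.142, -0.0, 1.636]
ft_force: [0.0, 0.3, -5.8]
opening: 0.168
grip_force: 30.0
```

No contact at an underside height of about 47 mm, which is below the pin tips, so the bores seem to be entering. I'll continue.

Emit:
move_arm:
  plan:
    - [[0,0,0],[0,0,0.001],-1]
    - [[0,0,0],[0,0,0.0015],-1]

```text
t: 23.65
eef_pos: [547.8, -261.3, 43.1]
tcp_rot: [3.142, -0.0, 1.636]
ft_force: [-0.4, 0.4, -5.5]
opening: 0.165
grip_force: 30.0
```

Emit:
move_arm:
  plan:
    - [[0,0,0],[0,0,0.001],-1]
    - [[0,0,0],[0,0,0.0015],-1]

```text
t: 23.9
eef_pos: [547.8, -261.3, 41.6]
tcp_rot: [3.142, -0.0, 1.636]
ft_force: [-0.7, -0.7, -4.7]
opening: 0.161
grip_force: 30.0
```

Emit:
move_arm:
  plan:
    - [[0,0,0],[0,0,0.001],-1]
    - [[0,0,0],[0,0,0.0015],-1]

```text
t: 24.15
eef_pos: [547.8, -261.3, 40.1]
tcp_rot: [-3.142, -0.0, 1.636]
ft_force: [-0.4, -0.1, -4.5]
opening: 0.167
grip_force: 30.0
```

Emit:
move_arm:
  plan:
    - [[0,0,0],[0,0,0.001],-1]
    - [[0,0,0],[0,0,0.0015],-1]

```text
t: 24.4
eef_pos: [547.8, -261.3, 38.7]
tcp_rot: [3.142, -0.0, 1.636]
ft_force: [-1.6, 0.1, -1.3]
opening: 0.171
grip_force: 30.0
```

Emit:
move_arm:
  plan:
    - [[0,0,0],[0,0,0.001],-1]
    - [[0,0,0],[0,0,0.001],-1]

```text
t: 24.65
eef_pos: [547.9, -261.3, 37.9]
tcp_rot: [3.141, 0.0, 1.636]
ft_force: [-2.1, 0.4, 0.3]
opening: 0.164
grip_force: 30.0
```

Emit:
move_arm:
  plan:
    - [[0,0,0],[0,0,0.001],-1]
    - [[0,0,0],[0,0,0.001],-1]

```text
t: 24.9
eef_pos: [547.9, -261.3, 36.8]
tcp_rot: [3.141, 0.0, 1.636]
ft_force: [-2.3, 1.7, 2.0]
opening: 0.168
grip_force: 30.0
```

Emit:
move_arm:
  plan:
    - [[0,0,0],[0,0,0.001],-1]
    - [[0,0,0],[0,0,0.001],-1]

```text
t: 25.15
eef_pos: [547.9, -261.3, 35.8]
tcp_rot: [3.141, 0.0, 1.636]
ft_force: [-0.9, 0.8, 3.8]
opening: 0.163
grip_force: 30.0
```

Emit:
move_arm:
  plan:
    - [[0,0,0],[0,0,0.001],-1]
    - [[0,0,0],[0,0,0.001],-1]

```text
t: 25.4
eef_pos: [547.9, -261.3, 34.7]
tcp_rot: [3.141, -0.0, 1.636]
ft_force: [-2.9, 2.3, 4.3]
opening: 0.164
grip_force: 30.0
```

Emit:
move_arm:
  plan:
    - [[0,0,0],[0,0,0.0007],-1]
    - [[0,0,0],[0,0,0.0007],-1]

```text
t: 25.65
eef_pos: [547.9, -261.3, 34.6]
tcp_rot: [3.141, 0.0, 1.636]
ft_force: [-5.0, 3.4, 11.4]
opening: 0.168
grip_force: 30.0
```

Emit:
move_arm:
  plan:
    - [[0,0,0],[0,0,0.0008],-1]
    - [[0,0,0],[0,0,0.0008],-1]
    - [[0,0,0],[0,0,0.0008],-1]

```text
t: 26.02
eef_pos: [547.9, -261.3, 34.6]
tcp_rot: [3.141, 0.0, 1.636]
ft_force: [-7.5, 3.0, 19.3]
opening: 0.162
grip_force: 30.0
```

```bash
python3 -c "
from h import *
held(3)
q=eyes.read_camera('scene'); print(readout.state()['ft_force'],readout.state()['moment'])
# compare dark cover edges in scene to model at home: project top corners
c,s=np.cos(.0665),np.sin(.0665)
for sx,sy in((38,102),(38,-102)): print(proj(q,[[548.1+c*sx-s*sy,-260.6+s*sx+c*sy,z] for z in(37,54)]).round(1).tolist())
"
```

```text
P [ 547.93 -261.34   34.65] handyaw 0.065 screwyaw 0.066 sep 56.3 cen [ 548.  -260.6] cen2 [ 547.9 -260.6] F [-6.8  3.2 20.4] t 26.18 ext [ 542.9 -182.8  231.9]
[-7.40391634  3.86572383 19.38242711] [0.56302561 1.40561542 0.02609149]
[[238.8, 208.7], [238.2, 203.8]]
[[168.0, 198.0], [166.8, 193.2]]
```

z stays at 34.6 while the force rises to 20 N, so it is on the hard stop, with the 4.2 mm of spring travel used. The cover centre measures (548.0,-260.6) and its yaw matches the jig's. Handing in.

```bash
python3 -c "
from h import *
print(env.job_done())"
```

```text
the job is handed in; nothing more can be done
None
```

The loose mount is in the free seat and let go, and the cover is on both pins, pressed onto the hard stop and held there with about 20 N; the job is handed in and no verdict came back.

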